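# Index a thumb piano on its swivel stand and test its long tongue

## Task

Pull up the swivel stand's spring plunger and twist it a quarter turn so that it stays out by itself, turn the turntable with the thumb piano by its post counter-clockwise (seen from above) to its second notch, and twist the plunger back so that its pin drops fully home there and locks the turntable. Then press the raised long tongue on its felt pad with about 4 N, so that it bends about 5 mm there and never as much as 8 mm, hold it a moment, let it spring back and leave everything released. Leave the loose things around and on the stand where they are.

Things in the scene. Friction and masses are not known exactly. Their poses are not given: they have to be found in the camera images.
- stand: The fixed aluminium swivel stand, base plate 280 x 350 x 12 mm. Origin at table height on the turntable's vertical swivel axis; z up. The plunger's axis stands at x = 0, y = -115 mm in this frame. The dark turntable disc (radius 126 mm, top 30 mm above the table) carries the thumb piano (dark wooden block 160 x 100 x 32 mm with steel tongues, highest tongue 81 mm above the table).
- t_handle (a point): Centre of the plunger's black T-handle, a bar 44 long (its x axis) x 12 thick (y) x 20 high (z, up), 102 mm above the table with the pin home; nothing stands within 70 mm of it at that height, and a collar with its top 67 mm above the table lies below it. With the pin home the bar lies parallel to the stand's x axis. The pin is pushed down by a spring: 5 N when home, 10 N fully out.
- plunger_lift (a joint): Height of the plunger in m: 0 = pin fully home in a notch, about 0.008 = pin resting on the rim of the turntable (not in a notch), about 0.0115 = held out by its cross pin on the collar, 0.018 = end of travel. The handle must be raised at least 0.0125 before it can be twisted out.
- plunger_turn (a joint): Twist of the plunger in rad, counter-clockwise from above positive, 0 to 1.7. Near 0 (below about 0.35) the cross pin drops in the collar's slot and the spring pushes the pin down; from 0.8 on it rests on the collar and the plunger stays out when let go (park it at about 1.5).
- turntable (a joint): Angle of the turntable in rad, counter-clockwise from above positive: 0 at the first notch, where it starts locked; end stop 1.5. The second notch is in a shoe that can be set along the rim: it lies anywhere from 1.15 to 1.29 (the setting is not told; play in the notch about 0.025 rad in all). With the pin pressing on the rim, the turntable can be turned slowly (about 5 N at the post) until the pin snaps in. Off a notch the turntable stays where it is left.
- post_top (a point): Top centre of the upright post by which the turntable is turned: round, a black knob 18 mm across and 22 mm high on a 15 mm steel stem, its top 105 mm above the table, 108 mm from the swivel axis; at turntable angle 0 it stands 0.96 rad counter-clockwise of the stand's x axis. The thumb piano's side is 50 mm nearer to the axis.
- pad_top (a point): Top centre of the small grey felt pad (18 x 14 x 4 mm) on the middle of the raised long steel tongue of the thumb piano (90 mm long, 7 mm wide); x along the tongue, towards its clamp, z up; 85 mm above the table. The neighbouring tongues lie 12 mm beyond the pad's sides and 14 mm lower than the pad's top. About 0.8 N per mm of bending at the pad.
- tongue (a joint): Bending of the long tongue in rad about its clamp, 45 mm from the pad: 0 at rest, 0.11 is 5 mm at the pad, end of travel 0.2.
- press_pad: The felt pad itself; origin at the centre of its underside.
- mallet: Bystander, to be left alone: wooden mallet, 215 mm long, 28 mm across the head; origin at its underside.
- dish_gong: Bystander, to be left alone: shallow brass dish gong, 136 mm wide, with a wooden handle; origin at its underside.
- phone: Bystander, to be left alone: black phone 145 x 70 x 9 mm; origin at its underside.
- prop_block: Bystander, to be left alone: cork block 50 x 30 x 25 mm, on a corner of the stand's base plate; origin at its underside.
- tuning_peg: Bystander, to be left alone: small wooden peg 40 mm high, standing on a corner of the stand's base plate; origin at its underside.
- weight: Bystander, to be left alone: small brass weight 38 mm high, 36 mm wide; origin at its underside.

How it is judged:
By the outcome, as a careful person would: the job done as asked, in the order asked, and still so for the second after the job is handed in, with the robot touching nothing.
It also fails if it takes over 72 s, if anything falls off the work surface, if the arm or the gripper's body presses on something with over 40 N, if the wrist force passes 120 N, or if a joint passes its speed limit or range.

## Robot

A 6-joint arm with a two-finger parallel gripper is mounted at the origin on the work surface. World frame = base frame: x ahead of the robot, y to its left, z up, the work surface at z = 0. Lengths are in m, angles in rad, forces in N, time in s.
With the tool pointing down it reaches from about 0.35 to 0.975 m from the base axis. Payload 7.1 kg.
Tool frame: the origin (TCP) lies at the very end of the fingers, on their centre line; the grasp point (between the pads) lies manip.tcp_to_grasp behind it (manip.tcp_to_grasp is the distance from the TCP to the grasp point, in m); z points along the fingers, x is the direction in which the jaws open and shut, and the axes are right-handed (so a half turn about z gives the same grasp; the last joint's range is limited). The gripper opens to 88 mm and grips with 3 to 60 N. Pads are 20 mm wide; open, the fingers measure 115 mm over their backs; the gripper's body (75 mm by 178 mm) begins 61 mm behind the grasp point.
Start: joints at [-1.331, 0.423, 1.63, -0, 1.089, -0.019], TCP at [0.16, -0.604, 0.195] pointing down, gripper open.
Joint ranges: [-3, 3], [-0.9, 2.11], [0.09, 2.58], [-1.31, 4.45], [0.11, 2.69], [-2.54, 2.54]. Speed limits (rad/s): [2.39, 2.39, 3.01, 3.14, 3.14, 3.14].

## Interface

Orientations are given as a 3x3 rotation matrix whose columns are the frame's x, y, z axes.
In Python, from plant import manip gives the robot as it stands. The module is installed in compiled form; this text tells all that it offers.
- The arm moves only by the tool servo_tool, never from a script. Its arguments are lists of equal length, an entry for each row: "grip": the opening, from 0 (shut) to 1 (fully open); "linear": the shift along the world's x, y, z in cm, a list of three; "spin": the turn about the world's z in degrees. A call has 1 to 20 rows; each row shifts and turns the commanded pose from where the row before left it; what a row does not reach is not made up. A row lasts 1/8 s, in which the tool goes at most 62.5 mm and 10.7 degrees, less where a joint would pass 70% of its speed; a pose out of reach is approached as far as the arm can. A call is refused whole if a number of a shift passes 6.25 or a number of a turn 10.7, either way. A call with a gripper value outside its range is refused whole. The fingers move at their own pace and stop on an object; the grip force is fixed at half the most. Time passes only in rows, so rows that do not move let the fingers close. It gives the time, the measured TCP pose, the force and the opening at its end, in the units of the state.
- manip.get_obs(): the state, without advancing time (a new reading comes with each control period).
- manip.camera(name): name is "scene" or "top"; returns (picture, depth): 420x560x3 uint8, blue, green, red; 420x560 float32, m along the optical axis (not along the pixel's ray), 0 where there is no reading.
- manip.calibration(name): a dict with "camera_matrix" (3x3 intrinsics, pixels), "R" (3x3) and "t" (3): a world point X has camera coordinates R X + t. Camera axes: x right, y down, z forward; pixel columns grow to the right and rows downward; lengths in m; the calibration is good to about 2 mm. A picture is of the moment at which its call begins. calibration takes no time and is no camera call.
- manip.sign_off(): hands the job in, once; it reports no verdict.
The state is a dict: "time": time; "joints": joint angles; "qvel": joint speeds; "joint_efforts": joint torques, N m; "position": TCP position; "eef_rot": TCP orientation; "contact_force": force on the tool from outside, world axes, zero at the start; "wrist_torque": the same for the moment, N m; "width": finger opening in m.
Only numpy, scipy, OpenCV 4.12 (cv2) and the standard library are available. Lean on these libraries where they do the work, as an engineer would, in place of code of your own. Each camera call takes 0.05 s, during which the arm holds its last target. There are 200 camera calls.

## Working session

There is one attempt and no reset: what is moved stays moved. The work goes in short steps, Python scripts to look and compute and a tool call to move; the robot and the scene stay as the last step left them, time stands still between calls to the robot, and variables do not carry over. Pictures are saved under pics/ and viewed, about 8 in all and at most 12, crops included, and the job is handed in when it is done.

Besides the shell and the picture viewer there is one more tool, called as name([rows], argument=value, ...), one row to a line, values as JSON. servo_tool: Moves the arm, as the interface text tells. Its arguments: {"type":"object","properties":{"grip":{"type":"array"},"linear":{"type":"array"},"spin":{"type":"array"}},"required":["grip","linear","spin"]}

```bash
mkdir -p pics
cat > h.py <<'E'
import numpy as np, cv2
from plant import manip
def cal(n):
    c=manip.calibration(n); return np.array(c["camera_matrix"]),np.array(c["R"]),np.array(c["t"]).ravel()
def ray(n,u,v,z):
    K,R,t=cal(n); C=-R.T@t; d=R.T@np.linalg.solve(K,[u,v,1]); return C+d*(z-C[2])/d[2]
def proj(n,X):
    K,R,t=cal(n); p=K@(R@np.array(X)+t); return p[:2]/p[2]
def cloud(n,D):
    K,R,t=cal(n); v,u=np.mgrid[:D.shape[0],:D.shape[1]]
    P=np.stack([u,v,np.ones_like(u)],-1)@np.linalg.inv(K).T*D[...,None]
    return (P-t)@R
E
python3 - <<'E'
from h import *
for n in("top","scene"):
    p,d=manip.camera(n); cv2.imwrite(f"pics/{n}0.png",p); np.savez(f"{n}0.npz",p=p,d=d)
    K,R,t=cal(n); print(n,K[0,0],-R.T@t,R[2])
o=manip.get_obs();print(o["time"],o["position"],o["eef_rot"],o["width"],manip.tcp_to_grasp)
E
```

```text
top 511.94601918735674 [0.43717833 0.00867886 1.2527709 ] [ 8.46305591e-02 -8.90086884e-04 -9.96412001e-01]
scene 424.5439768443478 [ 1.13729258 -0.33332014  0.90055391] [-0.5596632   0.31938697 -0.76470194]
0.1 [ 0.1598529  -0.60367133  0.19471473] [[ 2.55915409e-01 -9.66699137e-01 -2.85738575e-04]
 [-9.66698264e-01 -2.55915562e-01  1.30089335e-03]
 [-1.33069743e-03 -5.66956697e-05 -9.99999113e-01]] 0.08781124539935695 0.0187
```

View pics/top0.png

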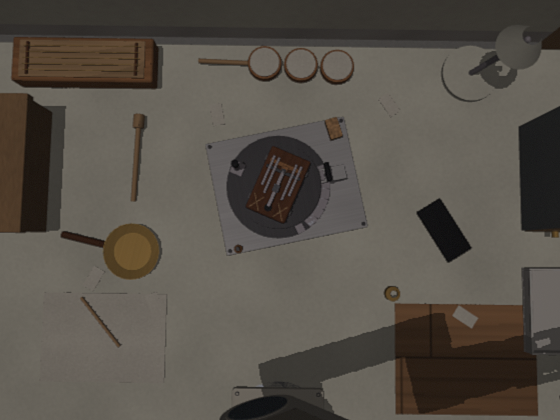

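View pics/scene0.png

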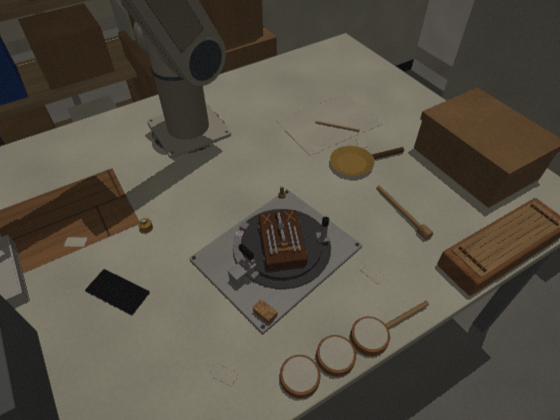

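The top view shows the stand around (287,186), the T-handle near (327,172), the post at (236,165), and the piano at (278,185). In the scene view the stand is around (275,255). I'll take measurements from an enlarged crop.

Run:
```python
from h import *
f=np.load("top0.npz");p,d=f["p"],f["d"];P=cloud("top",d)
c=cv2.resize(p[110:262,200:374],None,fx=4.5,fy=4.5,interpolation=cv2.INTER_CUBIC)
cv2.imwrite("pics/c1.png",np.clip(c*2.2,0,255).astype(np.uint8))
# stand plate: height band 8..20mm
Z=P[...,2]
m=((Z>.006)&(Z<.018)).astype(np.uint8);m[:110]=0;m[262:]=0;m[:,:200]=0;m[:,374:]=0
print("table z",np.median(Z[270:285,200:350]), m.sum())
g=((p.min(2)>75)*1)
pts=P[(m>0)][:,:2].astype(np.float32); 
cs,_=cv2.findContours(cv2.morphologyEx(m,cv2.MORPH_OPEN,np.ones((3,3))),0,2)
k=np.vstack([c for c in cs if cv2.contourArea(c)>20]); r=cv2.minAreaRect(k); b=cv2.boxPoints(r); print(b)
W=[ray("top",*q,.012) for q in b]; print(np.round(W,4), np.mean(W,0))
for i in range(4): e=W[(i+1)%4]-W[i]; print(np.linalg.norm(e),np.degrees(np.arctan2(e[1],e[0])))
for name,(u0,u1,v0,v1),lo,hi in[("post",(225,250,150,180),.085,.12),("handle",(315,340,155,190),.085,.12),("hi",(240,312,140,225),.06,.1)]:
    s=np.zeros_like(Z,bool);s[v0:v1,u0:u1]=1;s&=(Z>lo)&(Z<hi);q=P[s];print(name,s.sum(),q.mean(0),q.max(0))
```

```text
table z -0.001273632005630939 8517
[[203.8077  144.03847]
 [344.96152 115.80769]
 [367.23077 227.15385]
 [226.07693 255.38463]]
[[ 0.6887  0.189   0.012 ]
 [ 0.7641 -0.1577  0.012 ]
 [ 0.4899 -0.2122  0.012 ]
 [ 0.4173  0.1284  0.012 ]] [ 0.58997674 -0.01310301  0.012     ]
0.3547317862514615 -77.73318340861803
0.2795594410890928 -168.75668884876666
0.34824459013993714 102.02798263772175
0.27806723295286556 12.575185648429422
post 54 [0.62686117 0.10571161 0.1016213 ] [0.63495941 0.11502867 0.10754307]
handle 118 [ 0.60999979 -0.10443413  0.10862434] [ 0.63203909 -0.09539763  0.11473475]
hi 1900 [0.58685074 0.00688889 0.06519811] [0.67400832 0.07974025 0.08906001]
```

View pics/c1.png

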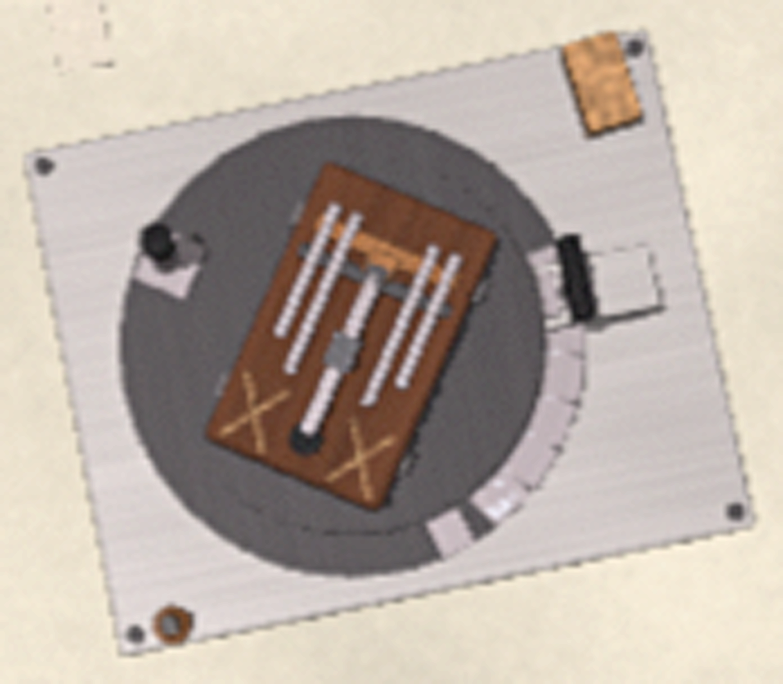

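The crop shows the handle at (575,278), the post knob at (158,243) and the pad at (343,350), all in crop pixels. The stand is turned about 12°. Next I'll refine with dark and grey masks in both views.

Run:
```python
from h import *
T=np.load("top0.npz");S=np.load("scene0.npz")
def blob(p,box,lo,hi,sat=255):
    u0,v0,u1,v1=box;r=p[v0:v1,u0:u1].astype(int);m=((r.max(2)<hi)&(r.max(2)>=lo)&(r.max(2)-r.min(2)<sat)).astype(np.uint8)
    n,l,s,c=cv2.connectedComponentsWithStats(m);k=1+np.argmax(s[1:,4]);mm=l==k;v,u=np.nonzero(mm)
    ang=cv2.minAreaRect(np.stack([u,v],1).astype(np.float32));return c[k]+[u0,v0],s[k,4],ang
p=T["p"]
print("plunger brightness",p[165:182:3,318:338:2].max(2))
for nm,box,hi,z in[("handle",(319,158,336,185),22,.112),("post",(228,157,245,172),25,.105)]:
    c,n,a=blob(p,box,0,hi);X=ray("top",*c,z);print(nm,c,n,a,X, "proj scene",proj("scene",X))
c1=p[110+int(335/4.5):110+int(368/4.5),200+int(325/4.5):200+int(362/4.5)];print("pad",c1.max(2))
print(ray("top",276.2,187.8,.085))
# depth based
P=cloud("top",T["d"]);Z=P[...,2];H=P[(Z>.1)&(np.hypot(P[...,0]-.61,P[...,1]+.104)<.04)]
r=cv2.minAreaRect(H[:,:2].astype(np.float32));print("depth handle",r,len(H))
C=P[180:196,270:284];print((Z[182:195,270:283]*1000).astype(int))
```

```text
plunger brightness [[48 65 86 20 18 18 83 90 92 86]
 [78 88 78 43 18 16 46 94 95 96]
 [39 84 83 63 17 20 27 88 95 94]
 [35 76 88 52 10 24 14 83 95 94]
 [41 53 87 89 32 18 17 43 97 95]
 [41 38 65 82 71 11 17 40 53 39]]
handle [327.49315068 171.2739726 ] 73 ((8.5, 13.500001907348633), (17.679834365844727, 4.447074890136719), 77.47119140625) [ 0.61010555 -0.10519494  0.112     ] proj scene [244.60417338 247.23564353]
post [234.86046512 163.48837209] 43 ((7.0, 6.5), (7.0, 6.0), 90.0) [0.62614326 0.10402812 0.105     ] proj scene [323.40220125 216.95205437]
pad [[50 51 60 56 59 80 91 63]
 [49 49 52 53 52 57 58 42]
 [50 52 52 52 53 55 57 46]
 [48 53 56 53 52 56 57 42]
 [51 53 55 55 54 55 48 33]
 [50 54 53 53 56 58 43 27]
 [49 55 55 53 57 59 40 28]]
[0.57433313 0.00968563 0.085     ]
depth handle ((0.6108619570732117, -0.10477011650800705), (0.04426029697060585, 0.012342571280896664), 11.047451972961426) 111
[[63 63 60 60 63 59 60 80 80 82 65 61 55]
 [60 58 59 61 61 62 80 80 80 58 58 60 60]
 [60 61 60 57 84 84 79 80 79 58 62 60 63]
 [64 61 62 60 82 82 85 82 80 57 60 61 57]
 [60 63 63 85 83 85 84 86 85 89 62 59 56]
 [62 58 64 82 83 83 85 81 85 59 60 59 58]
 [60 58 76 82 82 81 84 84 86 58 56 57 59]
 [55 61 84 83 85 81 81 80 59 60 63 60 59]
 [60 84 79 81 81 84 84 83 59 61 60 60 60]
 [65 59 62 82 82 82 85 80 62 57 56 61 60]
 [63 62 80 82 77 83 80 61 60 60 60 58 61]
 [61 61 78 81 78 64 58 63 62 64 62 58 57]
 [57 81 82 77 75 59 58 60 56 58 57 64 72]]
```

servo_tool([
  [1, 1.2, 0],
  [2, 2.3, 0],
  [3.3, 3.7, 0],
  [3.5, 3.9, 0],
  [3.5, 3.9, 0],
  [3.5, 3.9, 0],
  [3.5, 3.9, 0],
  [3.5, 3.9, 0],
  [3.5, 3.9, 0],
  [3.5, 3.9, 0],
  [3.5, 3.9, 0],
  [3.5, 3.9, 0],
  [3.26, 3.47, 0],
  [2, 2, 0],
  [1, 1, 0],
  [0, 0, 0],
], grip=[0.5, 0.5, 0.5, 0.5, 0.5, 0.5, 0.5, 0.5, 0.5, 0.5, 0.5, 0.5, 0.5, 0.5, 0.5, 0.5], spin=[0, 0, -1.4, -1.4, 0, 0, 0, 0, 0, 0, 0, 0, 0, 0, 0, 0])

```text
time: 2.1
position: [0.6004, -0.1158, 0.1951]
eef_rot: [[0.21, -0.978, -0.001], [-0.978, -0.21, 0.0], [-0.0, 0.001, -1.0]]
contact_force: [-1.7, 0.3, -0.2]
width: 0.0437
```

servo_tool([
  [0.5, 0.55, -1],
  [0.5, 0.53, -2],
  [0, 0, -2],
  [0, 0, -2],
  [0, 0, -1.5],
  [0, 0, -1.2],
  [0, 0, -1],
  [0, 0, -0.5],
  [0, 0, 0],
  [0, 0, 0],
], grip=[0.5, 0.5, 0.5, 0.5, 0.5, 0.5, 0.5, 0.5, 0.5, 0.5], spin=[0, 0, 0, 0, 0, 0, 0, 0, 0, 0])

```text
time: 3.35
position: [0.611, -0.1057, 0.0839]
eef_rot: [[0.208, -0.978, 0.001], [-0.978, -0.208, -0.0], [0.0, -0.001, -1.0]]
contact_force: [0.2, -0.3, -0.4]
width: 0.0441
```

Run:
```python
from h import *
p,_=manip.camera("scene");c=cv2.resize(p[190:310,180:360],None,fx=4,fy=4,interpolation=cv2.INTER_CUBIC);cv2.imwrite("pics/c2.png",np.clip(c*2.,0,255).astype(np.uint8))
print(manip.get_obs()["position"])
```

```text
[ 0.61096022 -0.10575007  0.08393194]
```

View pics/c2.png

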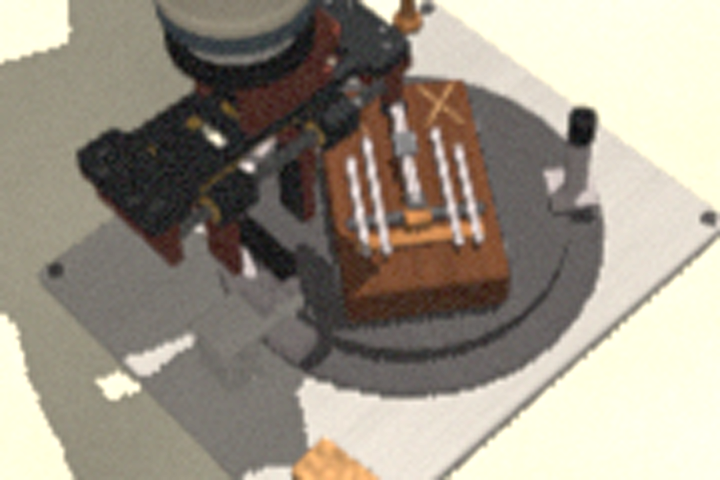

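The fingers straddle the T-handle, with the bar at about (270,250) in the crop. Closing on it.

servo_tool([
  [0, 0, 0],
  [0, 0, 0],
  [0, 0, 0],
  [0, 0, 0],
  [0, 0, 0],
  [0, 0, 0],
  [0, 0, 0],
  [0, 0, 0],
], grip=[0.3, 0.2, 0.12, 0.1, 0.05, 0, 0, 0], spin=[0, 0, 0, 0, 0, 0, 0, 0])

```text
time: 4.4
position: [0.6108, -0.1063, 0.0835]
eef_rot: [[0.208, -0.978, 0.001], [-0.978, -0.208, -0.001], [0.001, -0.0, -1.0]]
contact_force: [1.0, -6.5, 0.2]
width: 0.0105
```

servo_tool([
  [0, -0.05, 0.2],
  [0, -0.05, 0.3],
  [0, 0, 0.3],
  [0, 0, 0.3],
  [0, 0, 0.3],
  [0, 0, 0.1],
  [0, 0, 0],
  [0, 0, 0],
], grip=[0, 0, 0, 0, 0, 0, 0, 0], spin=[0, 0, 0, 0, 0, 0, 0, 0])

```text
time: 5.4
position: [0.6105, -0.1066, 0.0982]
eef_rot: [[0.208, -0.978, -0.0], [-0.978, -0.208, 0.0], [-0.0, 0.0, -1.0]]
contact_force: [3.0, -2.9, -9.3]
width: 0.0106
```

servo_tool([
  [0, 0, 0],
  [0, 0, 0],
  [0, 0, 0],
  [0, 0, 0],
  [0, 0, 0],
  [0, 0, 0],
  [0, 0, 0],
  [0, 0, 0],
  [0, 0, 0],
  [0, 0, 0],
  [0, 0, 0],
  [0, 0, 0],
  [0, 0, 0],
  [0, 0, 0],
], grip=[0, 0, 0, 0, 0, 0, 0, 0, 0, 0, 0, 0, 0, 0], spin=[4, 7, 8, 8, 8, 8, 8, 8, 8, 8, 7, 4, 0, 0])

```text
time: 7.15
position: [0.6128, -0.1079, 0.0991]
eef_rot: [[0.99, 0.14, 0.005], [0.14, -0.99, -0.002], [0.004, 0.003, -1.0]]
contact_force: [8.4, -7.3, -9.7]
width: 0.0105
```

servo_tool([
  [0.1, -0.1, -0.1],
  [0, 0, -0.1],
  [0, 0, -0.1],
  [0, 0, -0.05],
  [0, 0, 0],
  [0, 0, 0],
  [0, 0, 0],
  [0, 0, 0],
  [0, 0, 0],
  [0, 0, 0],
], grip=[0, 0, 0, 0, 0, 0.1, 0.2, 0.3, 0.45, 0.45], spin=[0, 0, 0, 0, 0, 0, 0, 0, 0, 0])

```text
time: 8.4
position: [0.6115, -0.1075, 0.0951]
eef_rot: [[0.99, 0.14, -0.0], [0.14, -0.99, 0.0], [-0.0, -0.0, -1.0]]
contact_force: [1.5, -0.4, 0.4]
width: 0.0387
```

servo_tool([
  [0, 0, 0.5],
  [0, 0, 1],
  [0, 0, 2],
  [0, 0, 2.5],
  [0, 0, 2.5],
  [0, 0, 0],
], grip=[0.45, 0.45, 0.45, 0.45, 0.45, 0.45], spin=[0, 0, 0, 0, 0, 0])

```text
time: 9.15
position: [0.6134, -0.108, 0.1832]
eef_rot: [[0.99, 0.14, 0.005], [0.14, -0.99, -0.001], [0.005, 0.002, -1.0]]
contact_force: [0.7, -0.4, -0.5]
width: 0.0395
```

servo_tool([
  [0.2, 2, 0],
  [0.2, 4, 0],
  [0.3, 4.5, 0],
  [0.3, 4.5, 0],
  [0.2, 4, 0],
  [0.2, 2.3, 0],
  [0, 0, 0],
  [0, 0, 0],
], grip=[0.45, 0.45, 0.45, 0.45, 0.45, 0.45, 0.45, 0.45], spin=[-4, -6, -6, -6, -5, -3, 0, 0])

```text
time: 10.15
position: [0.6252, 0.1047, 0.1794]
eef_rot: [[0.928, -0.373, -0.001], [-0.373, -0.928, -0.0], [-0.001, 0.001, -1.0]]
contact_force: [-0.0, 0.8, 0.0]
width: 0.0393
```

Run:
```python
from h import *
p,d=manip.camera("top");P=cloud("top",d);Z=P[...,2]
H=P[(Z>.1)&(Z<.14)&(np.hypot(P[...,0]-.61,P[...,1]+.104)<.04)]
print(len(H),cv2.minAreaRect(H[:,:2].astype(np.float32)),np.median(H[:,2]),np.percentile(H[:,2],90))
f=np.load("top0.npz");P=cloud("top",f["d"]);Z=P[...,2];H=P[(Z>.1)&(Z<.14)&(np.hypot(P[...,0]-.61,P[...,1]+.104)<.04)];print("before",np.median(H[:,2]))
o=manip.get_obs();print(o["position"],o["joints"])
```

```text
121 ((0.6107240319252014, -0.1047881543636322), (0.012083089910447598, 0.04325299710035324), 8.713268280029297) 0.1207831996132645 0.12422084201447638
before 0.1093812082436268
[0.62528323 0.10434033 0.17953167] [ 1.46697231e-01  4.53841068e-01  1.62091509e+00 -2.67776726e-04
  1.06757086e+00  5.30251956e-01]
```

The plunger is parked: depth shows it 11.4 mm higher and twisted about 87°. Now lowering over the post.

servo_tool([
  [0.07, 0.04, -1],
  [0, 0, -2],
  [0, 0, -2],
  [0, 0, -2],
  [0, 0, -1.5],
  [0, 0, -1.2],
  [0, 0, -0.7],
  [0, 0, 0],
  [0, 0, 0],
  [0, 0, 0],
  [0, 0, 0],
  [0, 0, 0],
], grip=[0.45, 0.45, 0.45, 0.45, 0.45, 0.45, 0.45, 0.4, 0.3, 0.26, 0.24, 0.24], spin=[0, 0, 0, 0, 0, 0, 0, 0, 0, 0, 0, 0])

```text
time: 11.7
position: [0.6269, 0.1058, 0.0764]
eef_rot: [[0.927, -0.374, 0.001], [-0.374, -0.927, 0.0], [0.001, -0.001, -1.0]]
contact_force: [2.5, 0.1, 1.3]
width: 0.021
```

Run:
```python
import numpy as np
s=np.array([2,4]+[4.5]*10+[4,3,1]);print(s.sum(),len(s))
a=np.radians(67.6+np.r_[0,s.cumsum()]);p=10.85*np.c_[np.cos(a),np.sin(a)];print(np.round(np.diff(p,axis=0),2).tolist())
a=np.radians(126.6+np.arange(0,20));p=10.85*np.c_[np.cos(a),np.sin(a)];print(np.round(np.diff(p,axis=0),2).tolist())
```

```text
59.0 15
[[-0.35, 0.14], [-0.72, 0.24], [-0.83, 0.21], [-0.84, 0.14], [-0.85, 0.08], [-0.85, 0.01], [-0.85, -0.06], [-0.84, -0.12], [-0.83, -0.19], [-0.81, -0.25], [-0.79, -0.32], [-0.76, -0.38], [-0.65, -0.39], [-0.47, -0.32], [-0.15, -0.11]]
[[-0.15, -0.11], [-0.15, -0.12], [-0.15, -0.12], [-0.14, -0.12], [-0.14, -0.12], [-0.14, -0.13], [-0.14, -0.13], [-0.14, -0.13], [-0.13, -0.13], [-0.13, -0.14], [-0.13, -0.14], [-0.13, -0.14], [-0.12, -0.14], [-0.12, -0.15], [-0.12, -0.15], [-0.12, -0.15], [-0.11, -0.15], [-0.11, -0.15], [-0.11, -0.16]]
```

servo_tool([
  [-0.35, 0.14, 0],
  [-0.72, 0.24, 0],
  [-0.83, 0.21, 0],
  [-0.84, 0.14, 0],
  [-0.85, 0.08, 0],
  [0, 0, 0],
], grip=[0.24, 0.24, 0.24, 0.24, 0.24, 0.24], spin=[2, 4, 4.5, 4.5, 4.5, 0])

```text
time: 12.45
position: [0.5891, 0.1139, 0.0757]
eef_rot: [[0.999, -0.043, -0.002], [-0.043, -0.999, -0.0], [-0.002, 0.0, -1.0]]
contact_force: [1.2, 0.4, -0.3]
width: 0.0211
```

servo_tool([
  [-0.85, 0.01, 0],
  [-0.85, -0.06, 0],
  [-0.84, -0.12, 0],
  [-0.83, -0.19, 0],
  [-0.81, -0.25, 0],
  [-0.79, -0.32, 0],
  [-0.76, -0.38, 0],
  [-0.65, -0.39, 0],
  [-0.47, -0.32, 0],
  [-0.15, -0.11, 0],
  [0, 0, 0],
], grip=[0.24, 0.24, 0.24, 0.24, 0.24, 0.24, 0.24, 0.24, 0.24, 0.24, 0.24], spin=[4.5, 4.5, 4.5, 4.5, 4.5, 4.5, 4.5, 4, 3, 1, 0])

```text
time: 13.82
position: [0.5204, 0.0926, 0.0759]
eef_rot: [[0.799, 0.601, -0.0], [0.601, -0.799, 0.0], [-0.0, -0.0, -1.0]]
contact_force: [0.8, -0.3, 1.3]
width: 0.021
```

servo_tool([
  [0, 0, 0],
  [0, 0, 0],
  [0, 0, 1],
  [0, 0, 2.5],
  [0, 0, 2.5],
  [0, 0, 2.5],
  [0, 0, 1.5],
  [0, 0, 0],
], grip=[0.4, 0.45, 0.45, 0.45, 0.45, 0.45, 0.45, 0.45], spin=[0, 0, 0, 0, 0, 0, 0, 0])

```text
time: 14.82
position: [0.5211, 0.0927, 0.177]
eef_rot: [[0.798, 0.602, 0.002], [0.602, -0.798, 0.0], [0.002, 0.001, -1.0]]
contact_force: [-1.1, -0.7, -0.1]
width: 0.0397
```

servo_tool([
  [0.9, -2, 0],
  [1.8, -4, 0],
  [1.9, -4, 0],
  [1.8, -4, 0],
  [1.4, -3, 0],
  [0.9, -2, 0],
  [0.36, -0.9, 0],
  [0, 0, 0],
  [0, 0, 0],
], grip=[0.45, 0.45, 0.45, 0.45, 0.45, 0.45, 0.45, 0.45, 0.45], spin=[-3, -5, -5, -5, -5, -4, -1.5, 0, 0])

```text
time: 15.95
position: [0.6104, -0.1056, 0.1755]
eef_rot: [[0.989, 0.15, -0.001], [0.15, -0.989, 0.0], [-0.001, -0.0, -1.0]]
contact_force: [0.2, -0.3, 0.4]
width: 0.0396
```

Run:
```python
from h import *
p,d=manip.camera("top");np.savez("top1.npz",p=p,d=d)
c=cv2.resize(p[110:262,200:374],None,fx=4,fy=4,interpolation=cv2.INTER_CUBIC);cv2.imwrite("pics/c3.png",np.clip(c*2.2,0,255).astype(np.uint8))
P=cloud("top",d);Z=P[...,2];H=P[(Z>.09)&(Z<.12)&(np.hypot(P[...,0]-.52,P[...,1]-.093)<.03)];print(len(H),H.mean(0) if len(H) else 0)
o=manip.get_obs();print(o["position"],np.degrees(np.arctan2(o["eef_rot"][1][0],o["eef_rot"][0][0])))
```

```text
51 [0.5201438  0.09229433 0.10235455]
[ 0.61050586 -0.1055689   0.1756745 ] 8.616942242530985
```

View pics/c3.png

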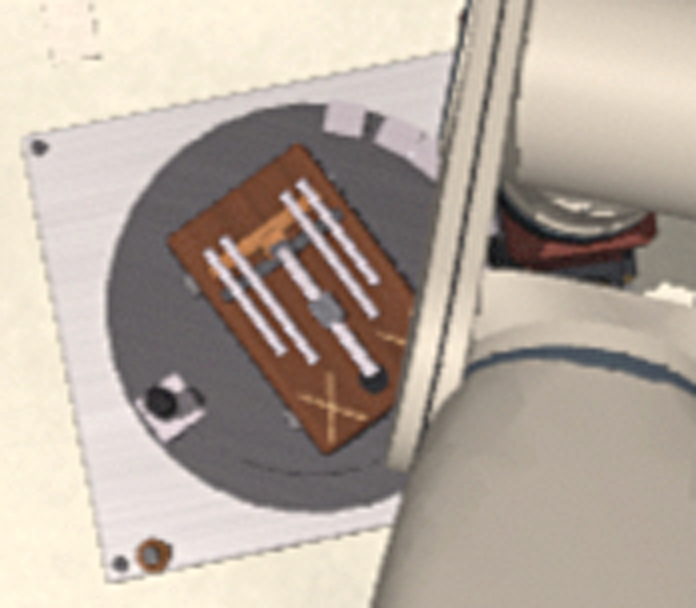

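servo_tool([
  [0.05, -0.1, -1],
  [0, 0, -2],
  [0, 0, -2.2],
  [0, 0, -2],
  [0, 0, -0.85],
  [0, 0, 0],
  [0, 0, 0],
  [0, 0, 0],
  [0, 0, 0],
  [0, 0, 0],
  [0, 0, 0],
  [0, 0, 0],
  [0, 0, 0],
], grip=[0.45, 0.45, 0.45, 0.45, 0.45, 0.45, 0.3, 0.2, 0.1, 0, 0, 0, 0], spin=[0, 0, 0, 0, 0, 0, 0, 0, 0, 0, 0, 0, 0])

```text
time: 17.62
position: [0.6123, -0.1076, 0.0963]
eef_rot: [[0.989, 0.148, 0.002], [0.148, -0.989, -0.0], [0.002, 0.001, -1.0]]
contact_force: [0.1, -0.2, 5.5]
width: 0.0004
```

Run:
```python
from h import *
p,_=manip.camera("scene");c=cv2.resize(p[190:310,180:360],None,fx=4,fy=4,interpolation=cv2.INTER_CUBIC);cv2.imwrite("pics/c4.png",np.clip(c*2.,0,255).astype(np.uint8))
o=manip.get_obs();print(o["position"],o["width"],o["contact_force"])
```

```text
[ 0.61230291 -0.10768769  0.09632872] -9.692141776135484e-05 [ 0.34714846 -0.69820492  5.87635812]
```

View pics/c4.png

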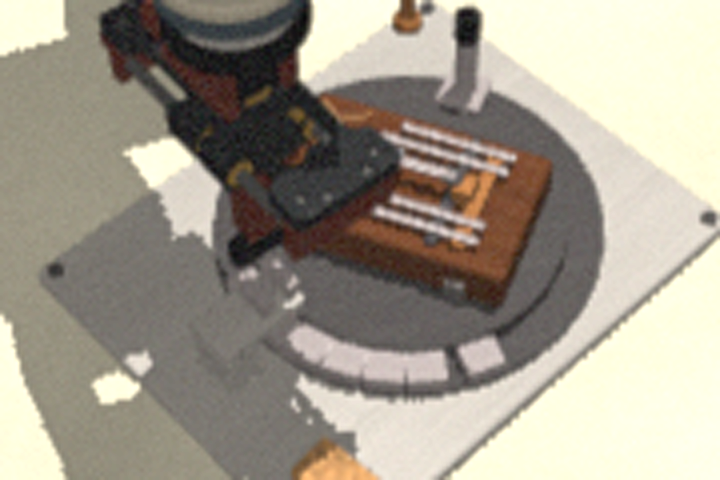

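The black bar shows at about (255,245), but the fingers hide most of it. The zero opening disagrees with a held bar, so I'll check heights in the scene depth.

Run:
```python
from h import *
p,d=manip.camera("scene");P=cloud("scene",d)
print("tcp px",proj("scene",[.6123,-.1077,.0963]),"exp handle",[proj("scene",[.611-.022*s*np.sin(.2),-.1065+.022*s*np.cos(.2),.1235]).round() for s in(-1,0,1)])
print((P[236:264:2,228:268:2,2]*1000).astype(int))
print(p[236:264:2,228:268:2].max(2))
```

```text
tcp px [244.54578163 252.34115498] exp handle [array([236., 250.]), array([244., 245.]), array([251., 239.])]
[[  9   8  12   9 214 211 216 219 219 174 246 245 244 244 243 245 242 244
  245 246]
 [ 10   6   9   8  14 156 165 215 217 217 244 245 243 244 245 244 243 245
  245 244]
 [  6   8   6  13  13 148 155 161 216 220 242 246 243 244 243 245 245 245
  242 238]
 [  6   9   9  13  14 141 141 155 152 216 218 240 243 244 243 245 243 241
  237 227]
 [  9  12   7  11  14 133 137 150 143 139 215 235 241 244 244 244 240 230
  227 213]
 [  9   8   7  15  14  15 129 140 138 135 126 216 235 239 239 235 228 213
  210 204]
 [ 13   9   9  15  15  15 119 131 129 124 120 112 228 233 230 226 211 208
  204  55]
 [  7   9  11  17  14 118 119 125 119 115 112 104 219 227 216 208 207  45
   45  48]
 [ 10   9  13  13  15 119 120 113 112 106  27  27 211 212 208 204  34 900
   39  39]
 [ 10   8   7  17  12 112 113 109 105  96  29  28 204 204  26  26  27  26
   26  32]
 [  7  10  10  14  13  17 106  14  28  88  85  64  27  28  29  30  23  30
   25  27]
 [  9   8  12   7  14  14  11  25  14  80  77  68  63  
[... 691 characters left out ...]
  36  35
   36  42]
 [ 74 102 107  50  52  46  17  36  36  27  13  21  33  35  32  37  35  35
   38  40]
 [ 59  67 107  49  50  14  13  23  21  16  15  27  33  35  29  36  36  35
   35  32]
 [ 60  60  67  51  48   9  20  16  15  22  38  52  36  36  36  31  35  33
   36  34]
 [ 60  60  60  48  48  15  16  14  30  53  60  51  42  38  41  37  36  29
   33  32]
 [ 57  60  61  40  51  38  23  50  39  56  75  69  50  51  50  51  50  49
   35  39]
 [ 59  60  62  50  32  52  84  98  69  57  48  54  59  49  50  46  50  47
   50  52]
 [ 60  59  62  60  40  58  59  60  58  57  53  53  80  72  52  51  50  53
   51  47]
 [ 61  60  61  61  39  60  55  57  53  54  54  50  63  61  50  49  51  52
   50  50]]
```

Depth shows the bar still parked, top about .120, between the finger surfaces. So the opening reading is suspect. A small lift will tell.

servo_tool([
  [0, 0, 0.15],
  [0, 0, 0.15],
  [0, 0, 0],
  [0, 0, 0],
], grip=[0, 0, 0, 0], spin=[0, 0, 0, 0])

```text
time: 18.23
position: [0.6113, -0.1074, 0.0982]
eef_rot: [[0.989, 0.148, -0.0], [0.148, -0.989, 0.0], [-0.0, -0.0, -1.0]]
contact_force: [0.4, 0.3, -0.5]
width: 0.0002
```

servo_tool([
  [0, 0, 0],
  [0, 0, 0],
  [0, 0, 0],
  [0, 0, 0],
  [0, 0, 0],
  [0, 0, 1],
  [0, 0, 2],
  [0, 0, 2.5],
  [0, 0, 2.5],
  [0, 0, 0],
], grip=[0.1, 0.2, 0.3, 0.45, 0.45, 0.45, 0.45, 0.45, 0.45, 0.45], spin=[0, 0, 0, 0, 0, 0, 0, 0, 0, 0])

```text
time: 19.48
position: [0.6134, -0.1078, 0.1818]
eef_rot: [[0.989, 0.148, 0.006], [0.148, -0.989, -0.001], [0.005, 0.002, -1.0]]
contact_force: [-0.2, -0.1, -0.2]
width: 0.0392
```

Run:
```python
from h import *
p,d=manip.camera("scene");P=cloud("scene",d)
c=cv2.resize(p[200:300,190:330],None,fx=5.5,fy=5.5,interpolation=cv2.INTER_CUBIC);cv2.imwrite("pics/c5.png",np.clip(c*2.4,0,255).astype(np.uint8))
Z=P[...,2];H=P[(Z>.09)&(Z<.135)&(np.hypot(P[...,0]-.611,P[...,1]+.106)<.04)]
if len(H): print(len(H),H.min(0),H.max(0),H.mean(0)); T=H[H[:,2]>np.percentile(H[:,2],60)];print(cv2.minAreaRect(T[:,:2].astype(np.float32)),np.median(T[:,2]))
o=manip.get_obs();print(o["position"],o["width"])
```

```text
158 [ 0.60620378 -0.12783177  0.09031309] [ 0.62439801 -0.0841008   0.12422881] [ 0.61778497 -0.10715049  0.11519354]
((0.6152331829071045, -0.10654135048389435), (0.012640410102903843, 0.04110867530107498), 7.882757663726807) 0.12094721998711255
[ 0.61230518 -0.10762926  0.18007358] 0.03958289641535299
```

View pics/c5.png

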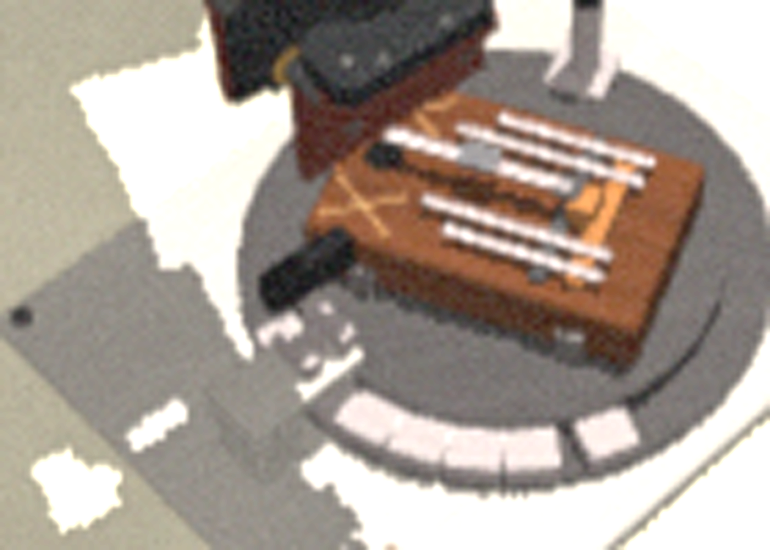

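Run:
```python
from h import *
p,d=manip.camera("scene");P=cloud("scene",d);Z=P[...,2]
s=np.zeros_like(Z,bool);s[170:250,215:300]=1;s&=(d>0)&(Z>.125)&(np.hypot(P[...,0]-.611,P[...,1]+.106)<.14)
H=P[s];print(len(H),np.percentile(H[:,2],[0,2,5,20,50,80]));L=H[H[:,2]<np.percentile(H[:,2],3)];print(L.mean(0))
hist,e=np.histogram(H[:,2],np.arange(.12,.4,.01));print(list(zip(e.round(2),hist)))
o=manip.get_obs();print(o["joints"],o["position"])
```

```text
2407 [0.20520852 0.21836182 0.24492209 0.30281398 0.32626639 0.33220943]
[ 0.61516483 -0.11384584  0.21530971]
[(np.float64(0.12), np.int64(0)), (np.float64(0.13), np.int64(0)), (np.float64(0.14), np.int64(0)), (np.float64(0.15), np.int64(0)), (np.float64(0.16), np.int64(0)), (np.float64(0.17), np.int64(0)), (np.float64(0.18), np.int64(0)), (np.float64(0.19), np.int64(0)), (np.float64(0.2), np.int64(17)), (np.float64(0.21), np.int64(35)), (np.float64(0.22), np.int64(34)), (np.float64(0.23), np.int64(24)), (np.float64(0.24), np.int64(25)), (np.float64(0.25), np.int64(22)), (np.float64(0.26), np.int64(11)), (np.float64(0.27), np.int64(10)), (np.float64(0.28), np.int64(53)), (np.float64(0.29), np.int64(173)), (np.float64(0.3), np.int64(355)), (np.float64(0.31), np.int64(214)), (np.float64(0.32), np.int64(889)), (np.float64(0.33), np.int64(191)), (np.float64(0.34), np.int64(87)), (np.float64(0.35), np.int64(30)), (np.float64(0.36), np.int64(24)), (np.float64(0.37), np.int64(55)), (np.float64(0.38), np.int64(158)), (np.float64(0.39), np.int64(0))]
[-1.93148092e-01  4.35176655e-01  1.65315361e+00 -3.62089091e-06
  1.05240640e+00 -3.41985145e-01] [ 0.61147239 -0.10747126  0.17882326]
```

Run:
```python
from h import *
p,d=manip.camera("scene");
o=manip.get_obs();X=np.array(o["position"]);R=np.array(o["eef_rot"])
c=np.clip(cv2.resize(p[120:270,170:330],None,fx=4,fy=4,interpolation=cv2.INTER_CUBIC)*3.,0,255).astype(np.uint8)
for s in(-.02,0,.02):
  for b in (0,.0187,.06):
    q=(proj("scene",X+R[:,0]*s-R[:,2]*b)-[170,120])*4; print(s,b,q); cv2.circle(c,tuple(int(i) for i in q),3,(0,0,255) if b==0 else (0,255,0),-1)
cv2.imwrite("pics/c6.png",c)
```

```text
-0.02 0 [265.87480968 418.22369775]
-0.02 0.0187 [263.12117362 396.46395558]
-0.02 0.06 [256.72361059 345.90922748]
0 0 [287.77175893 440.24116423]
0 0.0187 [285.33353862 418.58632852]
0 0.06 [279.6655453  368.24655275]
0.02 0 [310.15589679 462.74850073]
0.02 0.0187 [308.04801166 441.20877526]
0.02 0.06 [303.145063   391.10729359]
```

View pics/c6.png

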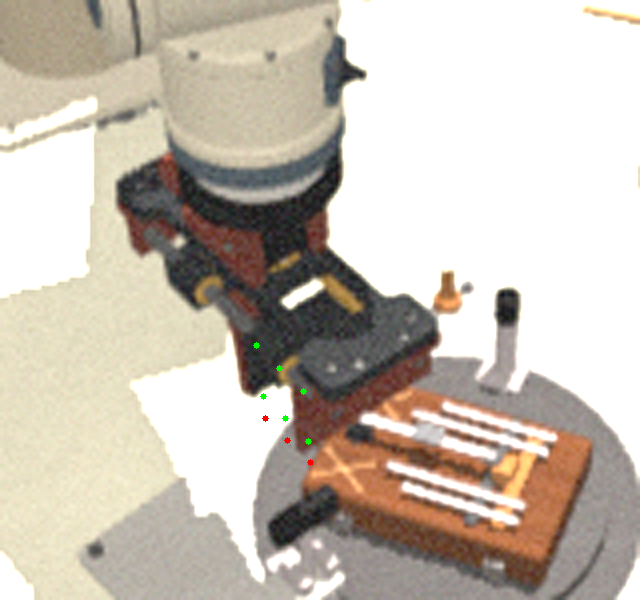

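The picture and depth show the fingertips at about z 0.205 while 0.179 is reported. When the shut fingers sat on the parked handle's top (0.1235), the reading was 0.0963. So the reported z is about 26 mm too low: the first grip only held the bar's top edge, and the second closed above it. I'll correct for this and check depth again partway down.

servo_tool([
  [0, 0, -1],
  [0, 0, -2],
  [0, 0, -2.5],
  [0, 0, -2],
  [0, 0, -1.4],
  [0, 0, -1],
  [0, 0, -0.6],
  [0, 0, -0.3],
  [0, 0, 0],
], grip=[0.45, 0.45, 0.45, 0.45, 0.45, 0.45, 0.45, 0.45, 0.45], spin=[0, 0, 0, 0, 0, 0, 0, 0, 0])

```text
time: 20.75
position: [0.6117, -0.1075, 0.0707]
eef_rot: [[0.989, 0.148, 0.001], [0.148, -0.989, -0.0], [0.0, 0.0, -1.0]]
contact_force: [0.4, 0.1, 0.7]
width: 0.0397
```

Run:
```python
from h import *
p,d=manip.camera("scene");P=cloud("scene",d);np.savez("s2.npz",p=p,d=d)
c=cv2.resize(p[190:310,180:340],None,fx=4.5,fy=4.5,interpolation=cv2.INTER_CUBIC);cv2.imwrite("pics/c7.png",np.clip(c*2.8,0,255).astype(np.uint8))
o=manip.get_obs();print(o["position"],o["contact_force"],o["width"])
```

```text
[ 0.61177293 -0.1074901   0.07079878] [-0.16829222 -0.21810465  0.4828173 ] 0.03971616370710612
```

View pics/c7.png

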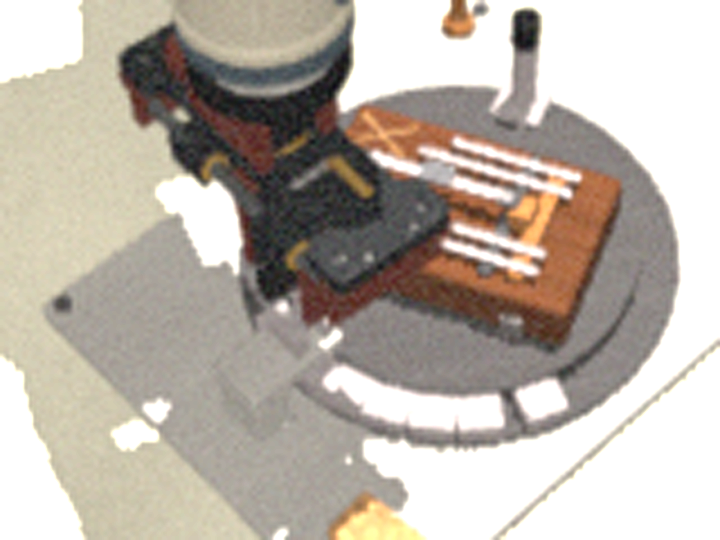

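The near finger now covers the bar, whose end shows at about (262,285), and there is no contact force. Closing.

servo_tool([
  [0, 0, 0],
  [0, 0, 0],
  [0, 0, 0],
  [0, 0, 0],
  [0, 0, 0],
  [0, 0, 0],
  [0, 0, 0],
], grip=[0.3, 0.2, 0.1, 0, 0, 0, 0], spin=[0, 0, 0, 0, 0, 0, 0])

```text
time: 21.68
position: [0.6129, -0.1074, 0.0707]
eef_rot: [[0.989, 0.148, 0.003], [0.148, -0.989, -0.0], [0.003, 0.0, -1.0]]
contact_force: [4.7, 0.9, -2.8]
width: 0.0118
```

Now a full grip at 11.8 mm. Lift a little and twist back.

servo_tool([
  [0.08, 0, 0.15],
  [0, 0, 0.15],
  [0, 0, 0.05],
  [0, 0, 0],
  [0, 0, 0],
  [0, 0, 0],
  [0, 0, 0],
  [0, 0, 0],
  [0, 0, 0],
  [0, 0, 0],
  [0, 0, 0],
  [0, 0, 0],
  [0, 0, 0],
  [0, 0, 0],
  [0, 0, 0],
  [0, 0, 0],
  [0, 0, 0],
], grip=[0, 0, 0, 0, 0, 0, 0, 0, 0, 0, 0, 0, 0, 0, 0, 0, 0], spin=[0, 0, 0, -4, -7, -8, -8, -8, -8, -8, -8, -8, -8, -7, -4, 0, 0])

```text
time: 23.8
position: [0.6121, -0.1067, 0.0727]
eef_rot: [[0.217, -0.976, -0.001], [-0.976, -0.217, 0.001], [-0.001, 0.0, -1.0]]
contact_force: [4.7, 1.9, -8.8]
width: 0.0119
```

servo_tool([
  [0.05, 0, -0.1],
  [0, 0, -0.15],
  [0, 0, -0.15],
  [0, 0, -0.15],
  [0, 0, 0],
  [0, 0, 0],
], grip=[0, 0, 0, 0, 0, 0], spin=[0, 0, 0, 0, 0, 0])

```text
time: 24.55
position: [0.6122, -0.1069, 0.0679]
eef_rot: [[0.217, -0.976, -0.001], [-0.976, -0.217, 0.001], [-0.001, 0.001, -1.0]]
contact_force: [2.1, 5.0, -8.4]
width: 0.0118
```

servo_tool([
  [0, 0, -0.1],
  [0, 0, 0],
  [0, 0, 0],
  [0, 0, 0],
  [0, 0, 0],
  [0, 0, 0],
  [0, 0, 0],
  [0, 0, 0],
], grip=[0, 0, 0.1, 0.2, 0.3, 0.45, 0.45, 0.45], spin=[0, 0, 0, 0, 0, 0, 0, 0])

```text
time: 25.55
position: [0.6128, -0.1076, 0.0674]
eef_rot: [[0.217, -0.976, 0.0], [-0.976, -0.217, -0.0], [0.0, -0.0, -1.0]]
contact_force: [0.4, -0.8, -0.4]
width: 0.0393
```

servo_tool([
  [0, 0, 1],
  [0, 0, 2],
  [0, 0, 2.5],
  [0, 0, 2.5],
  [0, 0, 1.5],
  [0, 0, 0.5],
  [0, 0, 0],
], grip=[0.45, 0.45, 0.45, 0.45, 0.45, 0.45, 0.45], spin=[0, 0, 0, 0, 0, 0, 0])

```text
time: 26.42
position: [0.6126, -0.1074, 0.1674]
eef_rot: [[0.217, -0.976, 0.0], [-0.976, -0.217, -0.0], [0.0, -0.0, -1.0]]
contact_force: [0.2, -0.2, -1.0]
width: 0.0399
```

Run:
```python
from h import *
for i in range(2):
  p,d=manip.camera("scene");P=cloud("scene",d)
Z=P[...,2];H=P[(Z>.09)&(Z<.135)&(np.hypot(P[...,0]-.611,P[...,1]+.106)<.035)]
T=H[H[:,2]>np.percentile(H[:,2],50)];print(len(H),cv2.minAreaRect(T[:,:2].astype(np.float32)),np.median(T[:,2]))
o=manip.get_obs();print(o["position"],o["time"],np.degrees(np.arctan2(o["eef_rot"][1][0],o["eef_rot"][0][0])))
```

```text
135 ((0.6155762672424316, -0.10564487427473068), (0.04145641252398491, 0.011794131249189377), 11.181290626525879) 0.11714661867196303
[ 0.6121737  -0.1073383   0.16652631] 26.525 -77.47553548437361
```

servo_tool([
  [-0.4, 0.8, 0],
  [-0.7, 1.6, 0],
  [-0.8, 1.8, 0],
  [-0.8, 1.8, 0],
  [-0.8, 1.8, 0],
  [-0.8, 1.8, 0],
  [-0.8, 1.8, 0],
  [-0.8, 1.8, 0],
  [-0.8, 1.8, 0],
  [-0.8, 1.7, 0],
  [-0.7, 1.5, 0],
  [-0.6, 1.1, 0],
  [-0.2, 0.7, 0],
  [0, 0, 0],
  [0, 0, 0],
], grip=[0.45, 0.45, 0.45, 0.45, 0.45, 0.45, 0.45, 0.45, 0.45, 0.45, 0.45, 0.45, 0.45, 0.45, 0.45], spin=[5, 9, 10, 10, 10, 10, 10, 10, 10, 10, 10, 7, 3.4, 0, 0])

```text
time: 28.4
position: [0.5226, 0.0923, 0.1669]
eef_rot: [[0.8, 0.6, -0.001], [0.6, -0.8, -0.0], [-0.001, -0.0, -1.0]]
contact_force: [-0.3, -0.1, 0.0]
width: 0.0394
```

servo_tool([
  [0, 0, -1],
  [0, 0, -2],
  [0, 0, -2.5],
  [0, 0, -2],
  [0, 0, -1.5],
  [0, 0, -0.7],
  [0, 0, 0],
  [0, 0, 0],
], grip=[0.45, 0.45, 0.45, 0.45, 0.45, 0.45, 0.45, 0.45], spin=[0, 0, 0, 0, 0, 0, 0, 0])

```text
time: 29.4
position: [0.5233, 0.0926, 0.0709]
eef_rot: [[0.799, 0.601, 0.001], [0.601, -0.799, 0.0], [0.001, 0.0, -1.0]]
contact_force: [0.1, -0.1, 0.8]
width: 0.0396
```

servo_tool([
  [-0.2, 0, -1],
  [0, 0, -0.7],
  [0, 0, -0.3],
  [0, 0, 0],
  [0, 0, 0],
  [0, 0, 0],
  [0, 0, 0],
], grip=[0.45, 0.45, 0.45, 0.35, 0.24, 0.23, 0.23], spin=[0, 0, 0, 0, 0, 0, 0])

```text
time: 30.28
position: [0.521, 0.0926, 0.0506]
eef_rot: [[0.799, 0.601, 0.001], [0.601, -0.799, 0.0], [0.001, 0.0, -1.0]]
contact_force: [1.0, 0.8, -0.7]
width: 0.0201
```

servo_tool([
  [-0.08, -0.06, 0],
  [-0.08, -0.06, 0],
  [-0.15, -0.12, 0],
  [-0.15, -0.12, 0],
  [-0.15, -0.12, 0],
  [-0.14, -0.12, 0],
  [0, 0, 0],
  [0, 0, 0],
], grip=[0.23, 0.23, 0.23, 0.23, 0.23, 0.23, 0.23, 0.23], spin=[0.5, 0.5, 1, 1, 1, 1, 0, 0])

```text
time: 31.28
position: [0.5128, 0.0864, 0.0503]
eef_rot: [[0.744, 0.668, -0.001], [0.668, -0.744, -0.0], [-0.001, -0.0, -1.0]]
contact_force: [0.1, -0.3, 0.5]
width: 0.0201
```

servo_tool([
  [-0.07, -0.06, 0],
  [-0.07, -0.07, 0],
  [-0.07, -0.06, 0],
  [-0.07, -0.07, 0],
  [-0.07, -0.06, 0],
  [-0.07, -0.07, 0],
], grip=[0.23, 0.23, 0.23, 0.23, 0.23, 0.23], spin=[0.5, 0.5, 0.5, 0.5, 0.5, 0.5])

```text
time: 32.02
position: [0.5097, 0.083, 0.0505]
eef_rot: [[0.708, 0.706, 0.001], [0.706, -0.708, 0.001], [0.001, 0.001, -1.0]]
contact_force: [3.3, 4.8, -4.0]
width: 0.0197
```

servo_tool([
  [-0.07, -0.07, 0],
  [-0.07, -0.07, 0],
  [-0.07, -0.07, 0],
  [-0.07, -0.07, 0],
], grip=[0.23, 0.23, 0.23, 0.23], spin=[0.5, 0.5, 0.5, 0.5])

```text
time: 32.52
position: [0.5096, 0.0822, 0.0505]
eef_rot: [[0.683, 0.73, 0.006], [0.73, -0.683, 0.003], [0.007, 0.002, -1.0]]
contact_force: [11.2, 16.9, -15.0]
width: 0.0206
```

The tool stopped at about 1.17 rad with rising force, so the pin probably snapped in. Backing off, then checking the handle height.

servo_tool([
  [0.07, 0.07, 0],
  [0.07, 0.07, 0],
  [0.07, 0.07, 0],
  [0.07, 0.07, 0],
  [0, 0, 0],
  [0, 0, 0],
  [0, 0, 0],
], grip=[0.23, 0.23, 0.23, 0.23, 0.3, 0.45, 0.45], spin=[0, 0, 0, 0, 0, 0, 0])

```text
time: 33.4
position: [0.5086, 0.0824, 0.0503]
eef_rot: [[0.683, 0.73, -0.001], [0.73, -0.683, -0.0], [-0.001, -0.0, -1.0]]
contact_force: [0.6, -0.1, -0.8]
width: 0.039
```

Run:
```python
from h import *
p,d=manip.camera("scene");P=cloud("scene",d)
Z=P[...,2];H=P[(Z>.09)&(Z<.135)&(np.hypot(P[...,0]-.611,P[...,1]+.106)<.035)]
T=H[H[:,2]>np.percentile(H[:,2],50)];print(len(H),cv2.minAreaRect(T[:,:2].astype(np.float32)),np.median(T[:,2]))
S=np.load("scene0.npz");P=cloud("scene",S["d"]);Z=P[...,2];H=P[(Z>.09)&(Z<.135)&(np.hypot(P[...,0]-.611,P[...,1]+.106)<.035)];T=H[H[:,2]>np.percentile(H[:,2],50)];print("initial",np.median(T[:,2]))
o=manip.get_obs();print(o["position"],o["contact_force"],o["width"])
```

```text
132 ((0.6159105896949768, -0.10617838054895401), (0.041727215051651, 0.01163596659898758), 11.886950492858887) 0.10961223800189801
initial 0.1097247631296294
[0.5087039  0.08248056 0.05033559] [-0.24612081 -0.80038732 -0.41326142] 0.039226359370805444
```

The handle is exactly back at its initial height (0.1096 against 0.1097), so the pin is home at about 1.17 rad. Lifting off, shutting the fingers, and locating the pad.

servo_tool([
  [0, 0, 1],
  [0, 0, 2],
  [0, 0, 2.5],
  [0, 0, 2.5],
  [0, 0, 1.5],
  [0, 0, 0.5],
  [0, 0, 0],
  [0, 0, 0],
  [0, 0, 0],
  [0, 0, 0],
  [0, 0, 0],
  [0, 0, 0],
  [0, 0, 0],
  [0, 0, 0],
], grip=[0.45, 0.45, 0.45, 0.45, 0.2, 0, 0, 0, 0, 0, 0, 0, 0, 0], spin=[0, 0, 0, 0, -7, -10, -10, -10, -10, -10, -10, -10, -10, -5])

```text
time: 35.2
position: [0.5091, 0.0826, 0.1511]
eef_rot: [[0.703, -0.711, 0.001], [-0.711, -0.703, 0.0], [0.0, -0.0, -1.0]]
contact_force: [1.0, -0.4, 0.3]
width: 0.0005
```

Run:
```python
from h import *
p,d=manip.camera("top");P=cloud("top",d);Z=P[...,2];ps,ds=manip.camera("scene");Q=cloud("scene",ds)
c=cv2.resize(p[130:242,220:340],None,fx=5,fy=5,interpolation=cv2.INTER_CUBIC);cv2.imwrite("pics/c8.png",np.clip(c*2.2,0,255).astype(np.uint8))
for nm,im,A in(("top",p,P),("scene",ps,Q)):
    z=A[...,2];g=im.astype(int);m=(z>.077)&(z<.095)&(np.hypot(A[...,0]-.577,A[...,1]+.003)<.016)&(g.max(2)<75)&(g.max(2)-g.min(2)<14)
    v,u=np.nonzero(m);print(nm,m.sum(),u.mean(),v.mean(),ray(nm,u.mean(),v.mean(),.0845))
    s=(z>.074)&(z<.095)&(np.hypot(A[...,0]-.577,A[...,1]+.003)<.045);q=A[s][:,:2].astype(np.float32);l=cv2.fitLine(q,cv2.DIST_HUBER,0,.01,.01).ravel();print(len(q),l,np.degrees(np.arctan2(l[1],l[0])))
o=manip.get_obs();print(o["position"],o["contact_force"],o["width"],np.degrees(np.arctan2(o["eef_rot"][1][0],o["eef_rot"][0][0])))
```

```text
top 44 282.1818181818182 186.97727272727272 [ 0.57647708 -0.00402705  0.0845    ]
118 [0.7140466  0.70009816 0.5847895  0.00453101] 44.43488
scene 45 276.1111111111111 228.75555555555556 [ 0.58317402 -0.00483173  0.0845    ]
108 [ 0.7053708   0.7088385   0.5818061  -0.00260631] 45.140488
[0.50907747 0.08262791 0.15097847] [ 0.70768439 -0.17053289  0.18880527] 0.0005818364513313582 -45.10539387394634
```

View pics/c8.png

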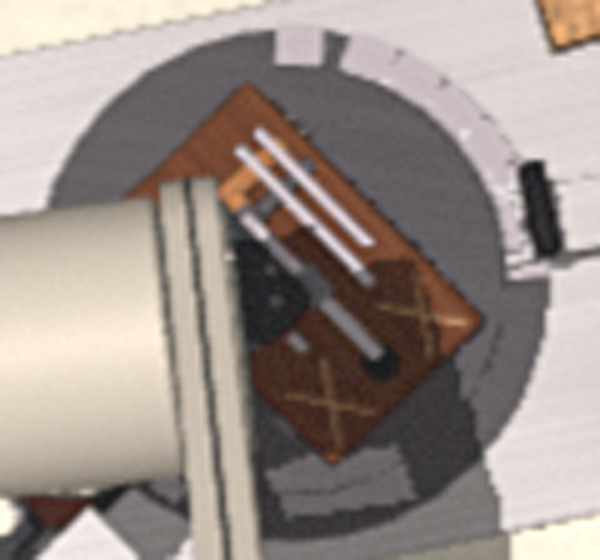

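Pad is at about (318,287) in the crop, i.e. world (0.577,-0.0035). The tongue runs at 45° with its clamp at upper left. I'll move over the pad, biased about 6 mm toward the free end, and then go down to just above it.

servo_tool([
  [1, -1.5, 0],
  [2, -3, 0],
  [2, -3, 0],
  [1, -1.2, 0],
  [0.4, -0.35, 0],
  [0, 0, -1],
  [0, 0, -2],
  [0, 0, -2],
  [0, 0, -1.5],
  [0, 0, -1],
  [0, 0, -0.7],
  [0, 0, 0],
  [0, 0, 0],
], grip=[0, 0, 0, 0, 0, 0, 0, 0, 0, 0, 0, 0, 0], spin=[0, 0, 0, 0, 0, 0, 0, 0, 0, 0, 0, 0, 0])

```text
time: 36.92
position: [0.5735, -0.0079, 0.0688]
eef_rot: [[0.706, -0.708, 0.001], [-0.708, -0.706, -0.0], [0.001, -0.001, -1.0]]
contact_force: [0.4, -0.3, 0.3]
width: 0.0005
```

```bash
cat > f.py <<'E'
from h import *
import sys
F=[];Zs=[]
for i in range(int(sys.argv[1])):
    ps,ds=manip.camera("scene");o=manip.get_obs();F.append(o["contact_force"]);Zs.append(o["position"])
print(o["time"],np.mean(F,0).round(2),np.std(F,0).round(2),np.mean(Zs,0).round(5))
cv2.imwrite(sys.argv[2],np.clip(cv2.resize(ps[190:280,210:330],None,fx=6,fy=6,interpolation=cv2.INTER_CUBIC)*2.6,0,255).astype(np.uint8))
E
python3 f.py 8 pics/c9.png
```

```text
37.325 [-0.13  0.16 -0.01] [0.62 0.47 0.44] [ 0.57334 -0.0079   0.06875]
```

View pics/c9.png

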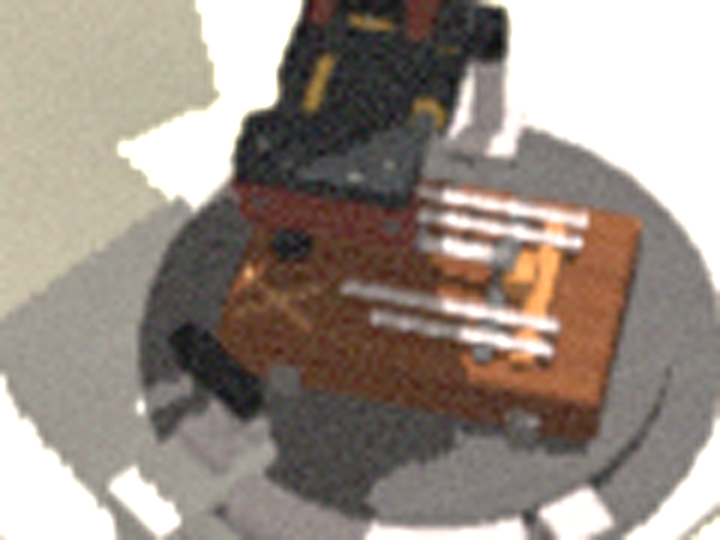

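servo_tool([
  [0, 0, -0.3],
  [0, 0, -0.2],
  [0, 0, -0.1],
  [0, 0, -0.1],
  [0, 0, -0.1],
  [0, 0, 0],
  [0, 0, 0],
], grip=[0, 0, 0, 0, 0, 0, 0], spin=[0, 0, 0, 0, 0, 0, 0])

```text
time: 38.2
position: [0.5731, -0.0079, 0.0604]
eef_rot: [[0.706, -0.708, 0.0], [-0.708, -0.706, -0.0], [0.0, -0.0, -1.0]]
contact_force: [-0.7, 0.1, -0.0]
width: 0.0002
```

```bash
python3 f.py 6 /tmp/x.png
```

```text
38.5 [-0.24 -0.05  0.15] [0.19 0.43 0.45] [ 0.57311 -0.00787  0.06042]
```

servo_tool([
  [0, 0, -0.1],
  [0, 0, -0.1],
  [0, 0, -0.1],
  [0, 0, 0],
], grip=[0, 0, 0, 0], spin=[0, 0, 0, 0])

```text
time: 39.0
position: [0.573, -0.0079, 0.0573]
eef_rot: [[0.706, -0.708, -0.0], [-0.708, -0.706, 0.0], [-0.0, 0.0, -1.0]]
contact_force: [0.6, 0.5, 0.5]
width: 0.0006
```

```bash
python3 f.py 8 /tmp/x.png
```

```text
39.4 [-0.61 -0.03  0.24] [0.39 0.38 0.28] [ 0.57304 -0.00786  0.05737]
```

servo_tool([
  [0, 0, -0.1],
  [0, 0, -0.1],
  [0, 0, 0],
  [0, 0, 0],
], grip=[0, 0, 0, 0], spin=[0, 0, 0, 0])

```text
time: 39.9
position: [0.5731, -0.0079, 0.0554]
eef_rot: [[0.706, -0.708, 0.0], [-0.708, -0.706, -0.0], [0.0, 0.0, -1.0]]
contact_force: [-0.3, -0.3, 1.9]
width: 0.0004
```

```bash
python3 f.py 10 /tmp/x.png
```

```text
40.4 [-0.87 -0.5   2.14] [0.37 0.47 0.51] [ 0.57307 -0.00789  0.0554 ]
```

servo_tool([
  [0, 0, -0.1],
  [0, 0, -0.1],
  [0, 0, 0],
  [0, 0, 0],
], grip=[0, 0, 0, 0], spin=[0, 0, 0, 0])

```text
time: 40.9
position: [0.5731, -0.0079, 0.0534]
eef_rot: [[0.706, -0.708, 0.0], [-0.708, -0.706, -0.0], [0.0, -0.0, -1.0]]
contact_force: [-1.7, -1.2, 3.6]
width: 0.0005
```

```bash
python3 f.py 10 /tmp/x.png
```

```text
41.4 [-1.01 -1.02  3.82] [0.58 0.74 0.71] [ 0.57309 -0.00787  0.0534 ]
```

servo_tool([
  [0, 0, -0.03],
  [0, 0, 0],
  [0, 0, 0],
  [0, 0, 0],
  [0, 0, 0],
  [0, 0, 0],
  [0, 0, 0],
  [0, 0, 0],
], grip=[0, 0, 0, 0, 0, 0, 0, 0], spin=[0, 0, 0, 0, 0, 0, 0, 0])

```text
time: 42.4
position: [0.5731, -0.0078, 0.0531]
eef_rot: [[0.706, -0.708, 0.0], [-0.708, -0.706, 0.0], [0.0, -0.0, -1.0]]
contact_force: [-1.5, -1.2, 3.1]
width: 0.0006
```

```bash
python3 f.py 10 /tmp/x.png
```

```text
42.9 [-1.17 -1.17  3.88] [0.36 0.44 0.59] [ 0.57307 -0.00786  0.05307]
```

servo_tool([
  [0, 0, 0.2],
  [0, 0, 0.2],
  [0, 0, 0.2],
  [0, 0, 0.3],
  [0, 0, 1],
  [0, 0, 2],
  [0, 0, 3],
  [0, 0, 3],
  [-1, 3, 1],
  [-2, 5, 0],
  [-2, 5, 0],
  [-1, 3, 0],
  [0, 0, 0],
], grip=[0, 0, 0, 0, 0, 0, 0, 0, 0, 0, 0, 0, 0], spin=[0, 0, 0, 0, 0, 0, 0, 0, 0, 0, 0, 0, 0])

```text
time: 44.52
position: [0.5125, 0.1538, 0.1628]
eef_rot: [[0.708, -0.706, 0.001], [-0.706, -0.708, 0.0], [0.0, -0.001, -1.0]]
contact_force: [0.1, 0.6, 0.4]
width: 0.0006
```

Run:
```python
from h import *
p,d=manip.camera("scene");P=cloud("scene",d);q,e=manip.camera("top");Q=cloud("top",e)
a=np.clip(cv2.resize(p[150:320,180:370],(500,447))*2.2,0,255);b=np.clip(cv2.resize(q[100:270,190:380],(500,447))*2.2,0,255)
cv2.imwrite("pics/c10.png",cv2.resize(np.hstack([a,b]).astype(np.uint8),(800,358)))
for A in(P,cloud("scene",np.load("scene0.npz")["d"])):
    Z=A[...,2];H=A[(Z>.09)&(Z<.135)&(np.hypot(A[...,0]-.611,A[...,1]+.106)<.035)];T=H[H[:,2]>np.percentile(H[:,2],50)];print("handle",len(H),np.median(T[:,2]))
for A,c in((Q,(.577,-.0035)),(cloud("top",np.load("top0.npz")["d"]),(.5743,.0097))):
    Z=A[...,2];s=(np.hypot(A[...,0]-c[0],A[...,1]-c[1])<.006)&(Z>.07)&(Z<.1);print("pad",s.sum(),np.median(Z[s]))
o=manip.get_obs();print(o["time"],o["position"],o["contact_force"])
```

```text
handle 131 0.10964242170268314
handle 131 0.1097247631296294
pad 20 0.08278475053530318
pad 21 0.0841304708734774
44.625 [0.51329679 0.15201674 0.16250794] [ 0.39724625 -0.32165972  0.35951962]
```

View pics/c10.png

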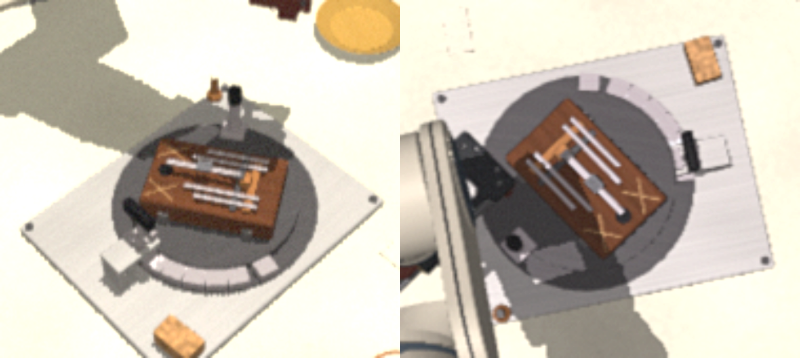

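The final view shows the handle home along the stand's x axis, the tongue sprung back, the peg and cork block in place, and the arm clear.

```bash
python3 -c "
from plant import manip
print(manip.sign_off(), manip.get_obs()['time'])"
```

```text
the job is handed in; nothing more can be done
the job is handed in; nothing more can be done
```

The job is done and handed in at about 44.6 s of the 72 s allowed.

**What I did**
- **Plunger out:** I pulled it up, twisted it about 86° and parked it. Depth showed the handle 11.4 mm higher.
- **Turntable:** I turned it by the post to about 1.03 rad, twisted the plunger back so the pin rested on the rim, then pushed slowly. It stopped at about 1.17 rad as the pin snapped in, with a brief push of about 25 N in all.
- **Tongue:** I pressed the felt pad to about 3.9 N and held it for over a second. From the force slope that is roughly 4.9 mm of bending. Then I let it go and moved the arm clear.

**Last checks**
- **Pin:** The handle top reads 0.1096 m against 0.1097 m at the start, so the pin is fully home.
- **Tongue:** The pad top reads 0.083 m against 0.084 m before, so the tongue has sprung back. The 1 mm difference is about the depth noise.
- **Loose things:** The peg and the cork block look undisturbed. The mallet, phone and weight were outside the last crops and I did not check them again; the arm never worked near them.

**What disagreed**
- **Height reading:** The reported tool height was about 26 mm too low compared with the cameras and with contact. Because of this the first handle grip held only the bar's top edge. A second grip closed on nothing and rested on the handle with about 5.5 N. I corrected for the offset from then on.
- **Side force:** About 1.7 N of sideways force showed while pressing.

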